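# Run a clamping press with its two start keys

### The arm

A 6-joint arm with a two-finger parallel gripper is mounted at the origin on a cart in front of the work surface, level with it; the furniture and walls round the work are solid. World frame = base frame: x ahead of the robot, y to its left, z up, the work surface at z = 0. Lengths are in m, angles in rad, forces in N, time in s.
With the tool pointing down it reaches from about 0.3 to 0.875 m from the base axis. Payload 6.4 kg.
Tool frame: the origin (TCP) lies at the very end of the fingers, on their centre line; the grasp point (between the pads) lies 19 mm behind it (ctrl.grip_point_offset is the z of the grasp point in the tool frame, in m); z points along the fingers, y is the direction in which the jaws open and shut (so a half turn about z gives the same grasp; the last joint's range is limited). The gripper opens to 85 mm and grips with 20 to 120 N. Pads are 22 mm wide; open, the fingers measure 114 mm over their backs; the gripper's body (76 mm by 85 mm) begins 54 mm behind the grasp point. The pads swing forward as they close: fully open they stand 13 mm farther back than shut.
Start: joints at [-1.422, 0.181, 1.607, -0, 1.354, -0.206], TCP at [0.2, -0.539, 0.231] pointing down, gripper open.
Joint ranges: [-2.99, 2.99], [-0.89, 2.07], [0.3, 2.58], [-1.14, 4.28], [0, 2.63], [-3.12, 3.12]. Speed limits (rad/s): [2.57, 2.57, 3.01, 3.14, 3.14, 3.14].

### API

Orientations are given as a unit quaternion [w, x, y, z].
In Python, from bench import status, cams, ctrl gives the robot as it stands.
- The arm moves only by the shell command python3 -m handwheel 'ROWS'. ROWS is JSON, a list of rows, each an object with "grip": the finger opening in cm, from 0 to 8.54; "linear": the shift along the tool's x, y, z in cm, a list of three; "rotation": the turn, a rotation vector about the tool's x, y, z in degrees, a list of three. A call has 1 to 12 rows; each row is the pose to reach, as a shift and turn from the pose commanded when the call began, along the tool's axes at that moment; what a row does not reach only later rows make up. A row lasts 1/12 s, in which the tool goes at most 41.7 mm and 7.16 degrees, less where a joint would pass 70% of its speed; a pose out of reach is approached as far as the arm can. A call with a gripper value outside its range is refused whole. The fingers move at their own pace and stop on an object; the grip force is fixed at half the most. Time passes only in rows, so rows that repeat a pose let the fingers close. It gives the time, the measured TCP pose, the force and the opening at its end, in the units of the state.
- status.get_obs(): the state, without advancing time (a new reading comes with each control period).
- cams.camera(name): name is "scene" or "top"; returns the picture (480x640x3 uint8, red, green, blue); there is no depth.
- cams.camera_info(name): a dict with "fovy" (degrees; the focal length in pixels is half the picture's height over the tangent of half this angle, whatever the lens; pixels are square), "cx", "cy" (the principal point, pixels), "world_from_camera" (4x4, takes a point from camera to world coordinates). Camera axes: x right, y down, z forward; pixel columns grow to the right and rows downward; lengths in m; the calibration is good to about 2 mm. A picture is of the moment at which its call begins. camera_info takes no time and is no camera call.
- ctrl.hand_in(): hands the job in, once; it reports no verdict.
The state is a dict: "time_s": time; "q": joint angles; "dq": joint speeds; "joint_efforts": joint torques, N m; "eef_pos": TCP position; "eef_rot": TCP orientation; "wrist_force": force on the tool from outside, world axes, zero at the start; "torque": the same for the moment, N m; "opening": opening from 0.0 (shut) to 1.0 (fully open).
Only numpy, scipy, OpenCV 4.12 (cv2) and the standard library are available. Lean on these libraries where they do the work, as an engineer would, in place of code of your own. Each camera call takes 0.05 s, during which the arm holds its last target.

### The job

Run one cycle of the small bench press: push its two green start keys down together, one with each fingertip, keep both fully down for at least two seconds so that its two feet come down and clamp the wooden block, then let both keys up together and move clear. Leave the small red stop button between them alone, and do not pick up or shift the block or the things lying around the press.

Things in the scene. Friction and masses are not known exactly. Their poses are not given: they have to be found in the camera images.
- press: Grey bench press, fixed; base plate 280 x 200 x 12 mm. Origin: centre of the plate's underside, on the table; x points from the key rail (robot's side) to the head, y left along the keys, z up. The rail is a grey bar 56 x 150 mm at x = -90 mm, its top 50 mm above the table. The head (x +26 to +132 mm, y +-62 mm, top 137 mm, bolts to 142 mm) begins 116 mm behind the row of keys.
- left_housing: Black round collar, 32 mm diameter and 8 mm high, fixed on the rail at the left (+y of the press), 30 to 37 mm from the middle of the rail (set anew each time); it carries the left green key. Origin: centre of its underside, on top of the rail.
- right_housing: The same collar for the right green key, 30 to 37 mm from the middle towards -y of the press, not necessarily the same distance as the left one.
- left_key_top (a point): Centre of the flat top of the left green key, a round cap of 26 mm diameter, 68 mm above the table when up; it moves down with the key.
- right_key_top (a point): Centre of the flat top of the right green key, same size and height.
- left_key (a joint): Travel of the left green key in m: 0 up, 0.006 fully down; it counts as down beyond 0.004. It moves straight down against a spring (about 1.5 N to start, 4 N at the bottom) and comes up by itself.
- right_key (a joint): Travel of the right green key, the same.
- stop_top (a point): Centre of the top of the red stop button, 18 mm diameter, midway along the rail between the green keys, its top 60 mm above the table (8 mm below the green tops, 2 mm below them when they are fully down).
- stop_key (a joint): Travel of the red stop button in m: 0 up, 0.004 down. Must stay up.
- left_foot_pad (a point): Centre of the underside of the left one of the two round black press feet (28 mm diameter) under the head, over the left end of the block. The left green key drives it: key up, 55 mm above the table; key fully down, 24 mm lower, on the block.
- right_foot_pad (a point): The same for the right foot, driven by the right green key.
- block_center (a point): Centre of the loose wooden block, 45 x 90 x 19 mm, lying flat in its nest of steel fences on the base plate under the feet. It stays there.
- nest_ref (a point): Fixed point of the press where the block's centre lies when it is in its nest.
- sanding_block: Loose wooden sanding block, 69 x 124 x 30 mm, lying to the left of the press; origin at the centre of its underside. Bystander.
- tape_measure: Loose yellow tape measure, 36 x 80 x 64 mm, standing to the right of the press; origin at the centre of its underside. Bystander.
- wedge: Loose wooden wedge, 36 x 90 x 18 mm, lying in front of the press on the robot's side; origin at the centre of its underside. Bystander.
There are look-alikes about, which are no part of the job. What is shaped like the part that bears block_center but orange or purple is not meant.

How it is judged:
By the outcome, as a careful person would: the job done as asked, in the order asked, and still so for the second after the job is handed in, with the robot touching nothing.
It also fails if it takes over 35 s, if anything falls off the work surface, if the arm or the gripper's body presses on something with over 40 N, if the wrist force passes 120 N, or if a joint passes its speed limit or range.

## Working session

There is one attempt and no reset: what is moved stays moved. The work goes in short steps, Python scripts to look and compute and a shell command to move; the robot and the scene stay as the last step left them, time stands still between calls to the robot, and variables do not carry over. Pictures are saved under pics/ and viewed, and the job is handed in when it is done.

```bash
ls; mkdir -p pics; python3 - <<'E'
from bench import status,cams,ctrl
import cv2
for n in("scene","top"):
    cv2.imwrite(f"pics/{n}0.png",cams.camera(n)[:,:,::-1]); print(cams.camera_info(n))
print(status.get_obs(),ctrl.grip_point_offset)
E
```

```text
pics
{'fovy': 57.317126812666714, 'cx': 312.25455010966397, 'cy': 239.36646706418122, 'world_from_camera': array([[-0.66772566, -0.40986283,  0.62141364,  0.04539845],
       [-0.74413239,  0.34481605, -0.57216158,  0.46479114],
       [ 0.02023437, -0.84446098, -0.53523473,  0.53940706],
       [ 0.        ,  0.        ,  0.        ,  1.        ]])}
{'fovy': 47.746635668490285, 'cx': 316.5971052247528, 'cy': 233.26500391905455, 'world_from_camera': array([[-0.00447403, -0.99402001,  0.10910634,  0.41455909],
       [-0.9999686 ,  0.00373361, -0.00698956, -0.00238163],
       [ 0.0065404 , -0.10913419, -0.99400551,  1.25944309],
       [ 0.        ,  0.        ,  0.        ,  1.        ]])}
{'time_s': 0.1, 'q': array([-1.42229411e+00,  1.81483706e-01,  1.60789075e+00,  6.81720450e-06,
        1.35379671e+00, -2.06281100e-01]), 'dq': array([ 0.00061368, -0.00174611, -0.00227635,  0.00164249,  0.00112716,
       -0.00238383]), 'joint_efforts': array([-6.13023094e-04, -4.45882881e+01, -3.52238095e+01, -3.01652117e-04,
        4.24216065e-03,  4.10635562e-05]), 'eef_pos': array([ 0.19970258, -0.53868685,  0.23047304]), 'eef_rot': array([-7.88829519e-04,  9.84307139e-01,  1.76461988e-01,  2.61246575e-05]), 'wrist_force': array([ 0.37949969, -0.16898874, -0.44319739]), 'torque': array([0.03328269, 0.00998256, 0.02586937]), 'opening': 1.0015830952824936} -0.0187
```

View pics/scene0.png

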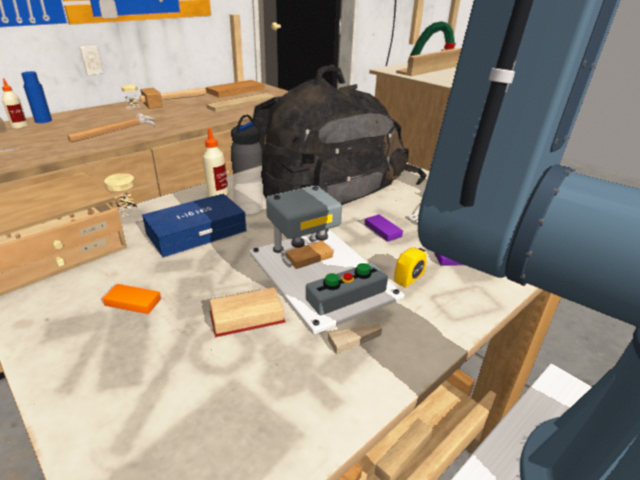

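View pics/top0.png

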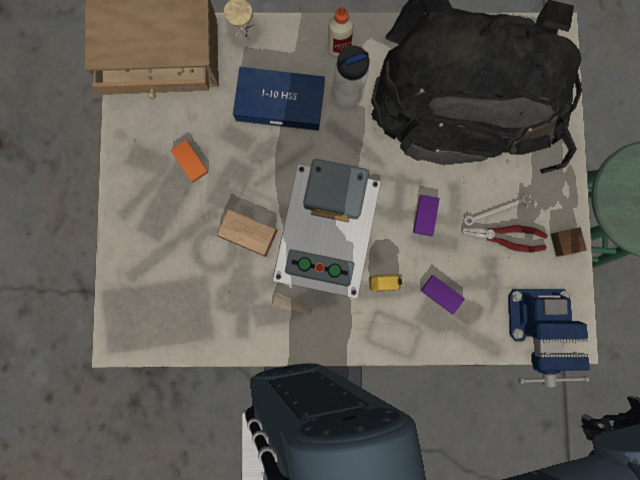

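Scene view: green keys at (333,281) and (363,270), red stop at (348,277). Top view: green keys at (305,264) and (335,271), stop at (319,267). The other green things (hose, stool) lie well away from the rail. I'll measure the keys next.

```bash
cat > h.py <<'E'
import numpy as np,cv2
from bench import status,cams,ctrl
def ray(n,u,v):
    i=cams.camera_info(n);f=240/np.tan(np.radians(i['fovy']/2));T=i['world_from_camera']
    d=T[:3,:3]@np.array([(u-i['cx'])/f,(v-i['cy'])/f,1]);return T[:3,3],d
def onz(n,u,v,z):
    o,d=ray(n,u,v);return o+d*(z-o[2])/d[2]
def tri(a,b):
    (o1,d1),(o2,d2)=ray("scene",*a),ray("top",*b)
    s=np.linalg.lstsq(np.c_[d1,-d2],o2-o1,rcond=None)[0]
    p,q=o1+s[0]*d1,o2+s[1]*d2;return (p+q)/2,np.linalg.norm(p-q)
def blobs(img,lo,hi,box,amin=15):
    hsv=cv2.cvtColor(img,cv2.COLOR_RGB2HSV);m=cv2.inRange(hsv,lo,hi)
    k=np.zeros_like(m);x0,y0,x1,y1=box;k[y0:y1,x0:x1]=m[y0:y1,x0:x1]
    n,l,s,c=cv2.connectedComponentsWithStats(k)
    return [(c[i].round(2),s[i].tolist()) for i in range(1,n) if s[i][4]>=amin]
E
python3 - <<'E'
from h import *
G=((45,90,40),(90,255,255));R=((0,120,90),(10,255,255))
for n,box in(("scene",(300,250,400,310)),("top",(280,245,360,290))):
    img=cv2.cvtColor(cv2.imread(f"pics/{n}0.png"),cv2.COLOR_BGR2RGB)
    g=blobs(img,*G,box);r=blobs(img,*R,box)
    for c,s in g: print(n,"g",c,s,onz(n,*c,.067).round(4))
    for c,s in r: print(n,"r",c,s,onz(n,*c,.0595).round(4))
    x0,y0,x1,y1=box
    cv2.imwrite(f"pics/crop_{n}.png",cv2.resize(img[y0:y1,x0:x1,::-1],None,fx=7,fy=7,interpolation=cv2.INTER_NEAREST))
E
```

```text
scene g [363.04 269.03] [356, 264, 15, 11, 140] [ 0.459  -0.0436  0.067 ]
scene g [331.65 279.62] [324, 274, 16, 12, 152] [0.4735 0.022  0.067 ]
scene r [347.43 275.72] [343, 273, 10, 7, 53] [ 0.47   -0.0149  0.0595]
top g [303.97 263.58] [299, 258, 12, 12, 111] [0.4785 0.0173 0.067 ]
top g [334.28 269.79] [329, 264, 12, 12, 112] [ 0.4646 -0.0492  0.067 ]
top r [319.3  267.19] [316, 264, 7, 7, 37] [ 0.4708 -0.0165  0.0595]
```

```bash
python3 - <<'E'
import cv2,numpy as np
a=cv2.imread("pics/crop_scene.png");b=cv2.imread("pics/crop_top.png")
h=np.zeros((420+315,700,3),np.uint8);h[:420,:700]=a;h[420:,:560]=b
cv2.imwrite("pics/crops.png",cv2.resize(h,(560,588)))
E
```

```text
(no output)
```

View pics/crops.png

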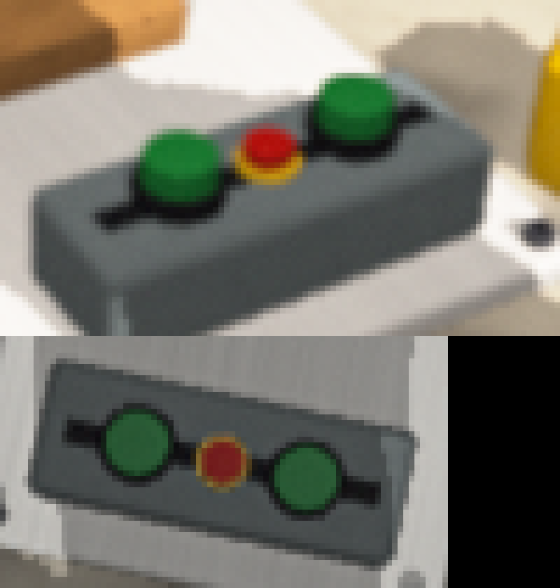

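```bash
cat >> h.py <<'E'
from scipy.spatial.transform import Rotation as Ro
def rel(p,ydir):
    o=status.get_obs();q=o['eef_rot'];R=Ro.from_quat([q[1],q[2],q[3],q[0]])
    y=np.array([*ydir,0.]);y/=np.linalg.norm(y);z=np.array([0,0,-1.]);x=np.cross(y,z)
    Rt=Ro.from_matrix(np.c_[x,y,z])
    print("lin cm",(R.inv().apply(np.array(p)-o['eef_pos'])*100).round(2),"rot",np.degrees((R.inv()*Rt).as_rotvec()).round(2),
     "t",o['time_s'],"F",o['wrist_force'].round(1),"p",o['eef_pos'].round(4),"op",round(o['opening'],3))
E
python3 - <<'E'
from h import *
L,R_=onz("top",303.97,263.58,.068),onz("top",334.28,269.79,.068)
print(L,R_,np.linalg.norm(L-R_))
print(tri((332.1,276.8),(303.97,263.58)),tri((363.6,266.4),(334.28,269.79)))
m=(L+R_)/2;print(m)
rel([m[0],m[1],.20],-(L-R_)[:2])
E
```

```text
[0.47845298 0.01727682 0.068     ] [ 0.46455184 -0.04920655  0.068     ] 0.06792113527525902
(array([0.47814061, 0.01700209, 0.06811578]), np.float64(0.0008190950988509748)) (array([ 0.46405734, -0.04964668,  0.06740209]), np.float64(0.0013319408320440014))
[ 0.47150241 -0.01596487  0.068     ]
lin cm [ 43.64 -39.57   3.12] rot [-9.000e-02  1.000e-02  3.214e+01] t 0.1 F [ 0.4 -0.2 -0.4] p [ 0.1997 -0.5387  0.2305] op 1.002
```

The two views triangulate the key tops at 68.1 and 67.4 mm high (68 expected). They are 67.9 mm apart, with the stop midway between them. I'll move above them.

```bash
python3 -m handwheel '[{"grip":5.5,"linear":[4,-3.6,0.3],"rotation":[0,0,3]},{"grip":5.5,"linear":[43.6,-39.6,3.1],"rotation":[0,0,32.1]},{"grip":5.5,"linear":[43.6,-39.6,3.1],"rotation":[0,0,32.1]},{"grip":5.5,"linear":[43.6,-39.6,3.1],"rotation":[0,0,32.1]},{"grip":5.5,"linear":[43.6,-39.6,3.1],"rotation":[0,0,32.1]},{"grip":5.5,"linear":[43.6,-39.6,3.1],"rotation":[0,0,32.1]},{"grip":5.5,"linear":[43.6,-39.6,3.1],"rotation":[0,0,32.1]},{"grip":5.5,"linear":[43.6,-39.6,3.1],"rotation":[0,0,32.1]},{"grip":5.5,"linear":[43.6,-39.6,3.1],"rotation":[0,0,32.1]},{"grip":5.5,"linear":[43.6,-39.6,3.1],"rotation":[0,0,32.1]},{"grip":5.5,"linear":[43.6,-39.6,3.1],"rotation":[0,0,32.1]},{"grip":5.5,"linear":[43.6,-39.6,3.1],"rotation":[0,0,32.1]}]'
python3 -c "
from h import *
rel([.4715,-.016,.20],[-.0139,-.0665])"
```

```text
time_s: 1.1
eef_pos: [0.4284, -0.0972, 0.2051]
eef_rot: [0.0, 0.995, -0.103, 0.0]
wrist_force: [0.9, -0.1, 1.1]
opening: 0.642
lin cm [ 2.56 -8.83  0.51] rot [ 0.01 -0.02  0.02] t 1.1 F [ 0.9 -0.1  1.1] p [ 0.4284 -0.0972  0.2051] op 0.642
```

```bash
python3 -m handwheel '[{"grip":5.5,"linear":[1.5,-5,0],"rotation":[0,0,0]},{"grip":5.5,"linear":[1.5,-5,0],"rotation":[0,0,0]},{"grip":5.5,"linear":[1.5,-5,0],"rotation":[0,0,0]},{"grip":5.5,"linear":[1.5,-5,0],"rotation":[0,0,0]},{"grip":5.5,"linear":[1.5,-5,0],"rotation":[0,0,0]},{"grip":5.5,"linear":[1.5,-5,0],"rotation":[0,0,0]}]'
python3 -c "
from h import *
rel([.4715,-.016,.20],[-.0139,-.0665])"
```

```text
time_s: 1.6
eef_pos: [0.4525, -0.0547, 0.2051]
eef_rot: [0.0, 0.995, -0.104, -0.0]
wrist_force: [0.0, -0.5, -0.2]
opening: 0.641
lin cm [ 1.06 -4.18  0.51] rot [ 0.02  0.02 -0.09] t 1.6 F [ 0.  -0.5 -0.2] p [ 0.4525 -0.0547  0.2051] op 0.641
```

Tracking is good. I'll finish the lateral move and drop to TCP z = 0.115.

```bash
python3 -m handwheel '[{"grip":5.5,"linear":[1.1,-4.2,0],"rotation":[0,0,0]},{"grip":5.5,"linear":[1.1,-4.2,0],"rotation":[0,0,0]},{"grip":5.5,"linear":[1.1,-4.2,3],"rotation":[0,0,0]},{"grip":5.5,"linear":[1.1,-4.2,6],"rotation":[0,0,0]},{"grip":5.5,"linear":[1.1,-4.2,9],"rotation":[0,0,0]},{"grip":5.5,"linear":[1.1,-4.2,9],"rotation":[0,0,0]},{"grip":5.5,"linear":[1.1,-4.2,9],"rotation":[0,0,0]},{"grip":5.5,"linear":[1.1,-4.2,9],"rotation":[0,0,0]}]'
python3 - <<'E'
from h import *
rel([.4715,-.016,.08],[-.0139,-.0665])
a=cams.camera("scene");b=cams.camera("top")
c=np.zeros((560,640,3),np.uint8)
c[:280]=cv2.resize(a[180:320,240:560],(640,280));c[280:]=cv2.resize(b[200:340,200:520],(640,280))
cv2.imwrite("pics/above.png",c[:,:,::-1])
E
```

```text
time_s: 2.27
eef_pos: [0.4731, -0.0156, 0.1167]
eef_rot: [0.0, 0.995, -0.103, 0.001]
wrist_force: [0.7, 0.5, -0.1]
opening: 0.641
lin cm [-0.16  0.07  3.67] rot [ 0.01 -0.09 -0.04] t 2.2667 F [ 0.7  0.5 -0.1] p [ 0.4731 -0.0156  0.1167] op 0.641
```

View pics/above.png

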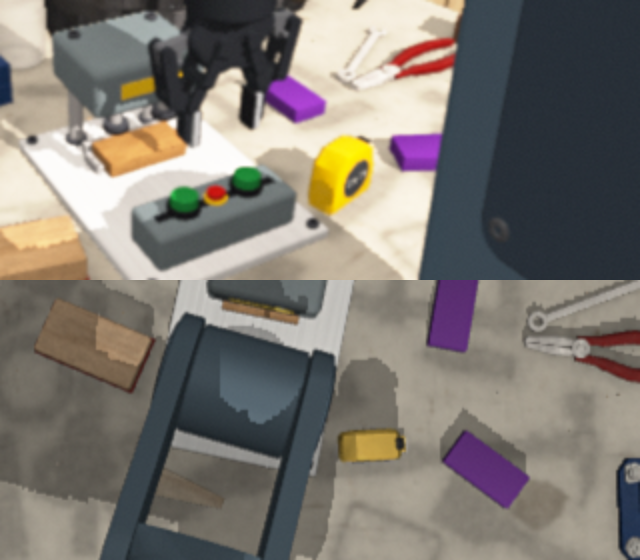

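The fingertips show at about scene (336,250) and (366,241), above the rail. I'll check those points against the vertical plane through the keys.

```bash
python3 - <<'E'
from h import *
L=np.array([.4785,.0173,0]);n=np.array([.979,-.2046,0])
yv=np.array([.2046,.979,0]);m=np.array([.4715,-.016,0])
for u,v in((336.5,250),(366,241)):
    o,d=ray("scene",u,v);p=o+d*((L-o)@n)/(d@n);print(p.round(4),(p-m)@yv)
img=cams.camera("scene")
cv2.imwrite("pics/tips.png",cv2.resize(img[200:300,290:400,::-1],None,fx=6,fy=6,interpolation=cv2.INTER_CUBIC)[:600])
E
```

```text
[0.4771 0.0104 0.1228] 0.026972423538628738
[ 0.4643 -0.0505  0.1222] -0.03524709563552732
```

View pics/tips.png

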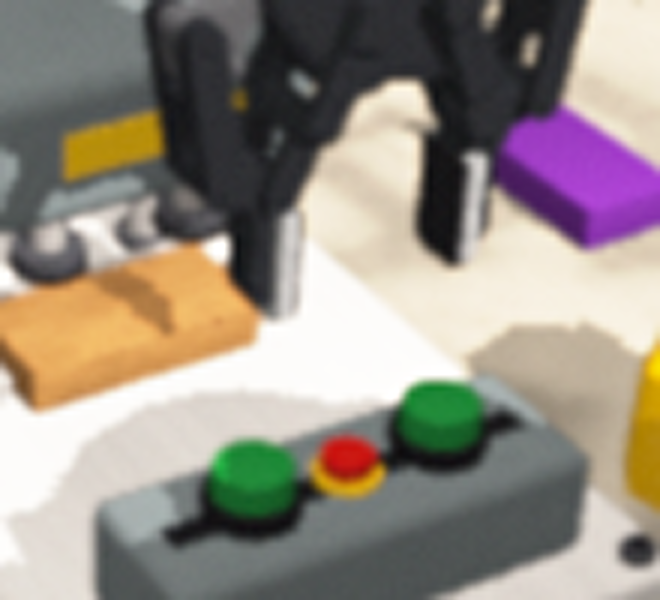

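```bash
python3 - <<'E'
from h import *
m=np.array([.4715,-.016,0]);n=np.array([.979,-.2046,0]);yv=np.array([.2046,.979,0])
for z in(.120,.125,.130):
  for u,v in((334.8,250.8),(365.5,240.5)):
    p=onz("scene",u,v,z);print(z,"x' %.4f y' %.4f"%((p-m)@n,(p-m)@yv))
rel([.4715,-.016,.08],[-.0139,-.0665])
E
```

```text
0.12 x' 0.0028 y' 0.0285
0.12 x' 0.0046 y' -0.0377
0.125 x' -0.0033 y' 0.0327
0.125 x' -0.0016 y' -0.0327
0.13 x' -0.0095 y' 0.0369
0.13 x' -0.0078 y' -0.0276
lin cm [-0.23  0.12  3.73] rot [ 0.02 -0.22  0.01] t 2.4167 F [-0.9  0.7 -0.2] p [ 0.4738 -0.0153  0.1173] op 0.648
```

```bash
python3 -m handwheel '[{"grip":5.7,"linear":[-0.2,0.1,1.5],"rotation":[0,0,0]},{"grip":5.7,"linear":[-0.2,0.1,3.5],"rotation":[0,0,0]},{"grip":5.7,"linear":[-0.2,0.1,3.5],"rotation":[0,0,0]},{"grip":5.7,"linear":[-0.2,0.1,3.5],"rotation":[0,0,0]},{"grip":5.7,"linear":[-0.2,0.1,3.5],"rotation":[0,0,0]},{"grip":5.7,"linear":[-0.2,0.1,3.5],"rotation":[0,0,0]}]'
python3 - <<'E'
from h import *
rel([.4715,-.016,.065],[-.0139,-.0665])
img=cams.camera("scene")
cv2.imwrite("pics/tips2.png",cv2.resize(img[200:300,290:400,::-1],None,fx=6,fy=6,interpolation=cv2.INTER_CUBIC)[:600])
E
```

```text
time_s: 2.92
eef_pos: [0.4713, -0.0154, 0.0817]
eef_rot: [0.0, 0.995, -0.102, 0.001]
wrist_force: [0.3, 0.2, 1.2]
opening: 0.669
lin cm [0.03 0.05 1.67] rot [ 0.01 -0.14  0.04] t 2.9167 F [0.3 0.2 1.2] p [ 0.4713 -0.0154  0.0817] op 0.669
```

View pics/tips2.png

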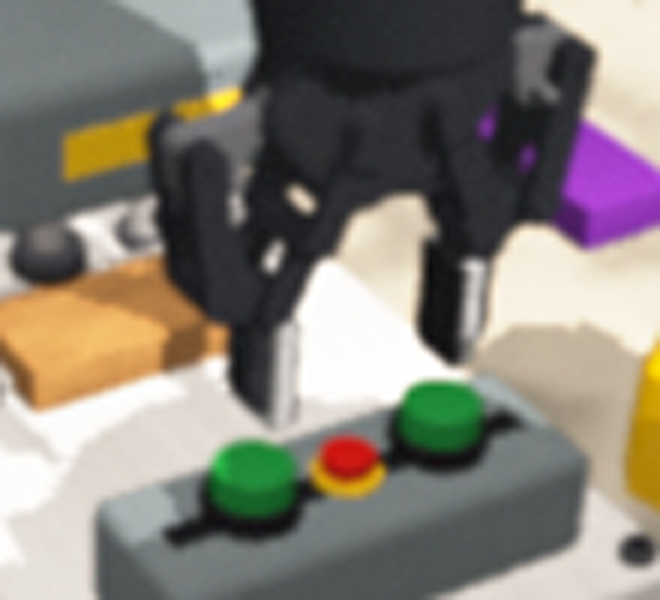

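```bash
python3 - <<'E'
from h import *
m=np.array([.4715,-.016,0]);n=np.array([.979,-.2046,0]);yv=np.array([.2046,.979,0])
for z in(.084,.088,.092,.096):
  for u,v in((290+264/6,200+408/6),(290+454/6,200+340/6)):
    p=onz("scene",u,v,z);print(z,"x' %.4f y' %.4f"%((p-m)@n,(p-m)@yv))
E
```

```text
0.084 x' 0.0021 y' 0.0286
0.084 x' 0.0041 y' -0.0415
0.088 x' -0.0024 y' 0.0317
0.088 x' -0.0005 y' -0.0377
0.092 x' -0.0070 y' 0.0348
0.092 x' -0.0050 y' -0.0340
0.096 x' -0.0115 y' 0.0379
0.096 x' -0.0096 y' -0.0303
```

Spacing and alignment are good. I'll descend to just above contact, then go on in small steps while watching the force.

```bash
python3 -m handwheel '[{"grip":5.7,"linear":[0.1,0.05,1],"rotation":[0,0,0]},{"grip":5.7,"linear":[0.1,0.05,1.6],"rotation":[0,0,0]},{"grip":5.7,"linear":[0.1,0.05,1.6],"rotation":[0,0,0]},{"grip":5.7,"linear":[0.1,0.05,1.6],"rotation":[0,0,0]},{"grip":5.7,"linear":[0.1,0.05,1.6],"rotation":[0,0,0]}]'
python3 - <<'E'
from h import *
rel([.4715,-.016,.055],[-.0139,-.0665])
img=cams.camera("scene")
cv2.imwrite("pics/tips3.png",cv2.resize(img[200:300,290:400,::-1],None,fx=6,fy=6,interpolation=cv2.INTER_CUBIC)[:600])
E
```

```text
time_s: 3.38
eef_pos: [0.4708, -0.0157, 0.0639]
eef_rot: [-0.0, 0.995, -0.103, -0.0]
wrist_force: [0.5, -0.2, -0.2]
opening: 0.676
lin cm [0.08 0.01 0.89] rot [-0.    0.05  0.03] t 3.3833 F [ 0.5 -0.2 -0.2] p [ 0.4708 -0.0157  0.0639] op 0.676
```

View pics/tips3.png

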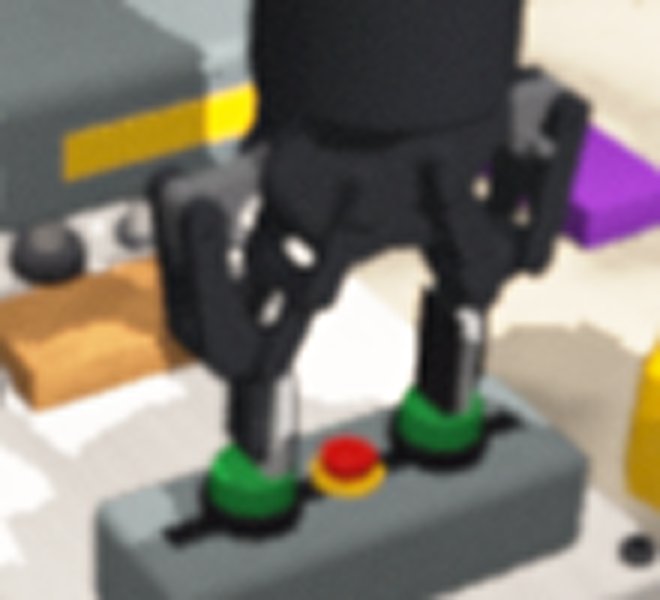

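The tips hang a few mm above both caps, well inside them, and clear of the stop. I'll press.

```bash
python3 -m handwheel '[{"grip":5.7,"linear":[0.05,0,0.5],"rotation":[0,0,0]},{"grip":5.7,"linear":[0.05,0,0.9],"rotation":[0,0,0]},{"grip":5.7,"linear":[0.05,0,0.9],"rotation":[0,0,0]}]'
python3 - <<'E'
from h import *
rel([.4715,-.016,.055],[-.0139,-.0665])
E
```

```text
time_s: 3.68
eef_pos: [0.4718, -0.0159, 0.0573]
eef_rot: [0.0, 0.995, -0.102, -0.0]
wrist_force: [-11.4, 2.1, 29.5]
opening: 0.666
lin cm [-0.03  0.01  0.23] rot [0.01 0.05 0.06] t 3.6833 F [-11.4   2.1  29.5] p [ 0.4718 -0.0159  0.0573] op 0.666
```

```bash
python3 - <<'E'
from h import *
img=cams.camera("scene")
rel([.4715,-.016,.055],[-.0139,-.0665]); print(status.get_obs()['torque'])
cv2.imwrite("pics/press.png",cv2.resize(img[200:300,270:400,::-1],None,fx=6,fy=6,interpolation=cv2.INTER_CUBIC)[:600])
E
```

```text
lin cm [-0.03  0.01  0.23] rot [0.01 0.03 0.06] t 3.7333 F [-11.3   2.1  28. ] p [ 0.4718 -0.0159  0.0573] op 0.666
[0.41293605 1.87694751 0.0048671 ]
```

View pics/press.png

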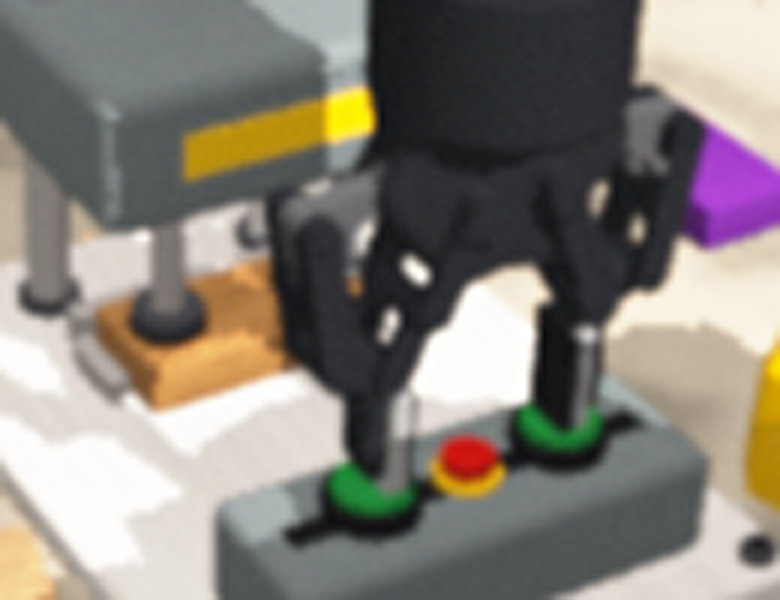

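Both keys are flush and the left foot, at crop (168,310), is on the block; the right foot is hidden by the gripper. 28 N is well past the roughly 8 N of spring force, so I'll hold.

```bash
python3 -m handwheel '[{"grip":5.7,"linear":[0,0,0],"rotation":[0,0,0]},{"grip":5.7,"linear":[0,0,0],"rotation":[0,0,0]},{"grip":5.7,"linear":[0,0,0],"rotation":[0,0,0]},{"grip":5.7,"linear":[0,0,0],"rotation":[0,0,0]},{"grip":5.7,"linear":[0,0,0],"rotation":[0,0,0]},{"grip":5.7,"linear":[0,0,0],"rotation":[0,0,0]},{"grip":5.7,"linear":[0,0,0],"rotation":[0,0,0]},{"grip":5.7,"linear":[0,0,0],"rotation":[0,0,0]},{"grip":5.7,"linear":[0,0,0],"rotation":[0,0,0]},{"grip":5.7,"linear":[0,0,0],"rotation":[0,0,0]},{"grip":5.7,"linear":[0,0,0],"rotation":[0,0,0]},{"grip":5.7,"linear":[0,0,0],"rotation":[0,0,0]}]'
python3 - <<'E'
from h import *
img=cams.camera("scene")
b=cams.camera("top")
cv2.imwrite("pics/hold.png",cv2.resize(img[200:300,270:400,::-1],None,fx=6,fy=6,interpolation=cv2.INTER_CUBIC)[:600])
E
```

```text
time_s: 4.73
eef_pos: [0.4718, -0.0159, 0.0574]
eef_rot: [0.0, 0.995, -0.102, -0.0]
wrist_force: [-11.7, 1.6, 27.5]
opening: 0.668
```

View pics/hold.png

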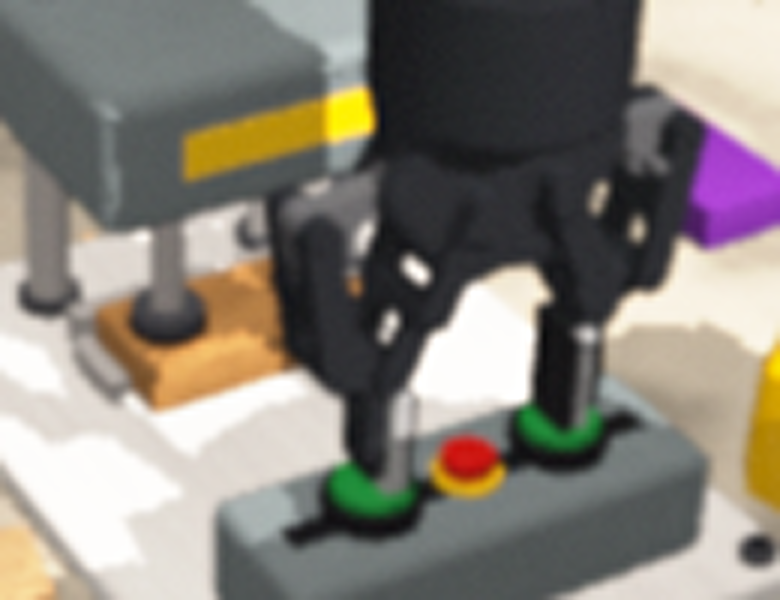

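Caps still flush, stop at full height. I'll check the drop of both caps in the pictures, then hold on.

```bash
python3 - <<'E'
import cv2,numpy as np
for f,dx in(("tips3",290),("hold",270)):
    i=cv2.imread(f"pics/{f}.png");h=cv2.cvtColor(i,cv2.COLOR_BGR2HSV);m=cv2.inRange(h,(45,90,40),(90,255,255))
    m[:350]=0
    n,l,s,c=cv2.connectedComponentsWithStats(m)
    for k in range(1,n):
        if s[k][4]>300: print(f,s[k],"left-edge top",s[k][0]/6+dx,s[k][1]/6+200,"bot",(s[k][1]+s[k][3])/6+200)
E
python3 -m handwheel '[{"grip":5.7,"linear":[0,0,0],"rotation":[0,0,0]},{"grip":5.7,"linear":[0,0,0],"rotation":[0,0,0]},{"grip":5.7,"linear":[0,0,0],"rotation":[0,0,0]},{"grip":5.7,"linear":[0,0,0],"rotation":[0,0,0]},{"grip":5.7,"linear":[0,0,0],"rotation":[0,0,0]},{"grip":5.7,"linear":[0,0,0],"rotation":[0,0,0]},{"grip":5.7,"linear":[0,0,0],"rotation":[0,0,0]},{"grip":5.7,"linear":[0,0,0],"rotation":[0,0,0]},{"grip":5.7,"linear":[0,0,0],"rotation":[0,0,0]},{"grip":5.7,"linear":[0,0,0],"rotation":[0,0,0]},{"grip":5.7,"linear":[0,0,0],"rotation":[0,0,0]},{"grip":5.7,"linear":[0,0,0],"rotation":[0,0,0]}]'
```

```text
tips3 [ 395  387   90   67 4046] left-edge top 355.8333333333333 264.5 bot 275.6666666666667
tips3 [ 206  443   93   77 4603] left-edge top 324.3333333333333 273.8333333333333 bot 286.6666666666667
hold [ 514  403   92   51 2866] left-edge top 355.6666666666667 267.1666666666667 bot 275.6666666666667
hold [ 326  461   94   59 3243] left-edge top 324.3333333333333 276.8333333333333 bot 286.6666666666667
time_s: 5.83
eef_pos: [0.4718, -0.0159, 0.0574]
eef_rot: [0.0, 0.995, -0.102, -0.0]
wrist_force: [-10.8, 1.8, 27.0]
opening: 0.667
```

```bash
python3 -m handwheel '[{"grip":5.7,"linear":[0,0,0],"rotation":[0,0,0]},{"grip":5.7,"linear":[0,0,0],"rotation":[0,0,0]},{"grip":5.7,"linear":[0,0,0],"rotation":[0,0,0]},{"grip":5.7,"linear":[0,0,0],"rotation":[0,0,0]},{"grip":5.7,"linear":[0,0,0],"rotation":[0,0,0]},{"grip":5.7,"linear":[0,0,0],"rotation":[0,0,0]},{"grip":5.7,"linear":[0,0,0],"rotation":[0,0,0]},{"grip":5.7,"linear":[0,0,0],"rotation":[0,0,0]},{"grip":5.7,"linear":[0,0,0],"rotation":[0,0,0]},{"grip":5.7,"linear":[0,0,0],"rotation":[0,0,0]}]'
```

```text
time_s: 6.67
eef_pos: [0.4718, -0.0159, 0.0574]
eef_rot: [0.0, 0.995, -0.102, -0.0]
wrist_force: [-11.0, 1.8, 28.3]
opening: 0.669
```

Both caps dropped about 3 px, or 6 mm, and were held for about 3 s. I'll release straight up.

```bash
python3 -m handwheel '[{"grip":5.7,"linear":[0,0,-1],"rotation":[0,0,0]},{"grip":5.7,"linear":[0,0,-3.5],"rotation":[0,0,0]},{"grip":5.7,"linear":[0,0,-7],"rotation":[0,0,0]},{"grip":5.7,"linear":[0,0,-11],"rotation":[0,0,0]},{"grip":5.7,"linear":[0,0,-15],"rotation":[0,0,0]},{"grip":5.7,"linear":[0,0,-16],"rotation":[0,0,0]},{"grip":5.7,"linear":[-2,4,-16],"rotation":[0,0,0]},{"grip":5.7,"linear":[-4,8,-16],"rotation":[0,0,0]},{"grip":5.7,"linear":[-6,12,-16],"rotation":[0,0,0]},{"grip":5.7,"linear":[-8,16,-16],"rotation":[0,0,0]},{"grip":5.7,"linear":[-10,20,-16],"rotation":[0,0,0]},{"grip":5.7,"linear":[-12,24,-16],"rotation":[0,0,0]}]'
python3 -m handwheel '[{"grip":5.7,"linear":[-2,4,0],"rotation":[0,0,0]},{"grip":5.7,"linear":[-3,8,0],"rotation":[0,0,0]},{"grip":5.7,"linear":[-3,12,0],"rotation":[0,0,0]},{"grip":5.7,"linear":[-3,12,0],"rotation":[0,0,0]},{"grip":5.7,"linear":[-3,12,0],"rotation":[0,0,0]},{"grip":5.7,"linear":[-3,12,0],"rotation":[0,0,0]},{"grip":5.7,"linear":[-3,12,0],"rotation":[0,0,0]},{"grip":5.7,"linear":[-3,12,0],"rotation":[0,0,0]}]'
python3 - <<'E'
from h import *
a=cams.camera("scene");b=cams.camera("top")
for n,i in(("scene",a),("top",b)): cv2.imwrite(f"pics/{n}_end.png",i[:,:,::-1])
c=np.zeros((560,640,3),np.uint8)
c[:280]=cv2.resize(a[180:320,200:520],(640,280));c[280:]=cv2.resize(b[180:320,180:500],(640,280))
cv2.imwrite("pics/end.png",c[:,:,::-1])
G=((45,90,40),(90,255,255));R=((0,120,90),(10,255,255))
for n,i,box in(("scene",a,(300,250,400,310)),("top",b,(280,245,360,290))):
    for c,s in blobs(i,*G,box)+blobs(i,*R,box): print(n,c,s)
    o=cv2.imread(f"pics/{n}0.png")[:,:,::-1]
    d=(cv2.absdiff(o,i).max(2)>40).astype(np.uint8)
    nn,l,s,c=cv2.connectedComponentsWithStats(d);print([s[k].tolist() for k in range(1,nn) if s[k][4]>30])
E
```

```text
time_s: 7.67
eef_pos: [0.3151, -0.2129, 0.2149]
eef_rot: [0.0, 0.995, -0.102, 0.0]
wrist_force: [1.4, -0.9, 0.7]
opening: 0.669
time_s: 8.33
eef_pos: [0.2631, -0.3222, 0.2149]
eef_rot: [-0.0, 0.995, -0.102, -0.0]
wrist_force: [-0.5, -0.2, -0.0]
opening: 0.668
scene [363.09 269.04] [356, 264, 15, 11, 141]
scene [331.7  279.69] [324, 274, 16, 13, 156]
scene [347.43 275.72] [343, 273, 10, 7, 53]
[[396, 0, 244, 338, 17754], [495, 0, 40, 30, 867], [513, 0, 82, 227, 808], [551, 0, 63, 152, 883], [551, 0, 89, 196, 7304], [454, 28, 62, 221, 2390], [239, 122, 15, 9, 78], [460, 169, 8, 35, 70], [268, 189, 61, 56, 1768], [145, 196, 34, 16, 190], [203, 196, 38, 41, 543], [346, 196, 62, 22, 631], [129, 223, 10, 8, 32], [162, 222, 134, 94, 3495], [281, 240, 44, 28, 575], [265, 247, 16, 10, 50], [388, 292, 64, 49, 440], [288, 297, 49, 33, 357]]
top [304.   263.56] [299, 258, 11, 12, 110]
top [334.33 269.78] [329, 264, 12, 12, 113]
top [319.21 266.97] [316, 264, 7, 7, 38]
[[346, 56, 20, 9, 76], [517, 141, 61, 80, 2309], [476, 180, 6, 19, 42], [305, 203, 39, 23, 351], [523, 231, 11, 9, 42], [254, 232, 18, 23, 162], [277, 239, 15, 48, 306], [347, 286, 13, 66, 402], [541, 354, 34, 14, 202], [301, 359, 284, 121, 10116], [284, 363, 38, 5, 93], [108, 374, 169, 106, 8375], [547, 386, 93, 94, 3911], [564, 392, 4, 48, 104], [352, 394, 8, 11, 35], [491, 405, 76, 75, 2049], [308, 432, 21, 5, 70], [340, 445, 9, 10, 49], [421, 451, 34, 29, 453], [267, 452, 28, 28, 429]]
```

View pics/end.png

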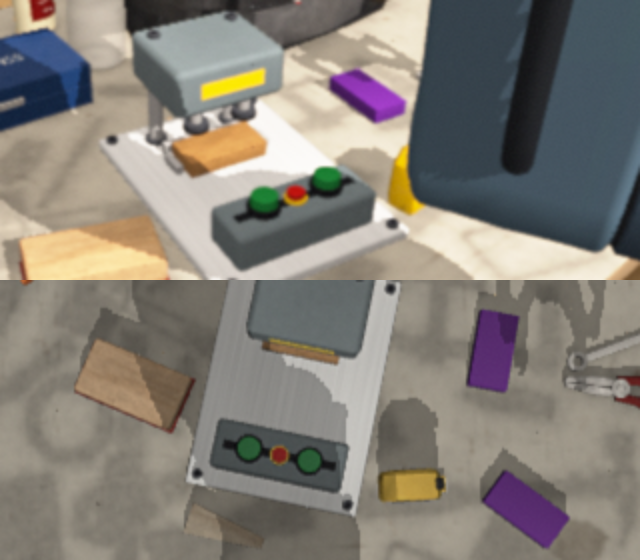

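The keys are back at their starting pixels in both views, both feet are raised and the block is in its nest. The other differences are arm shadows.

```bash
python3 -c "
from h import *
o=status.get_obs();print(o['wrist_force'],abs(o['dq']).max());print(ctrl.hand_in())"
```

```text
[-0.3171974  -0.40414428  1.02931551] 0.005282543215571299
the job is handed in; nothing more can be done
None
```

I ran one press cycle: both green keys went down together, one under each fingertip, and stayed down for about 3 s. I then let them up together with one straight lift, moved the arm clear and handed the job in at about 8.4 s. No verdict is reported at hand-in.

- **While pressed:** both key tops dropped about 3 pixels in the scene view, which is about 6 mm and so full travel. The wrist force was about 28 N upward plus 11 N sideways, well past the roughly 8 N of both springs. I saw the left foot on the block; the gripper hid the right foot, so I take its clamping from the right key's travel.
- **After release:** both keys and the red stop were back within 0.3 pixel of where they started in both views, and the feet were up. The block was in its nest and the objects around the press looked unmoved by eye. The changes I found in the pictures looked like arm shadows. At hand-in the wrist force was near zero and the arm was still.
- **Disagreement:** my first colour-based key positions differed by about 5–7 mm between the cameras, because the scene view also sees the sides of the caps. Using the top faces instead, the two views agreed to about 1 mm.

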